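Restock the interlocked drawer

ROBOT

A 7-joint arm with a two-finger parallel gripper is mounted at the origin on a cart in front of the work surface, level with it; the furniture and walls round the work are solid. World frame = base frame: x ahead of the robot, y to its left, z up, the work surface at z = 0. Lengths are in m, angles in rad, forces in N, time in s.
With the tool pointing down it reaches from about 0.425 to 0.875 m from the base axis. Payload 8.4 kg.
Tool frame: the origin (TCP) lies on the mounting face of the last link; the fingertips stand 182 mm ahead of it and the grasp point (between the pads) lies 164 mm ahead of it; z points along the fingers, y is the line along which they close (so a half turn about z gives the same grasp; the last joint's range is limited). The gripper opens to 87 mm and grips with 3 to 60 N. Pads are 19 mm wide; open, the fingers measure 117 mm over their backs; the gripper's body (75 mm by 190 mm) begins 51 mm behind the grasp point.
Start: joints at [-1.359, 0.333, 0.04, 1.465, -0.013, 1.343, -0.059], TCP at [0.199, 0.619, 0.405] pointing down, gripper open.
Joint ranges: [-2.58, 2.58], [-0.38, 2.09], [-1.3, 1.39], [0.25, 2.4], [-1.5, 4.64], [0.08, 2.09], [-2.65, 2.65]. Speed limits (rad/s): [2.22, 2.22, 2.79, 2.79, 3.14, 3.14, 3.14].

INTERFACE

Orientations are given as a 3x3 rotation matrix whose columns are the frame's x, y, z axes.
In Python, from workcell import readout, cams, manip gives the robot as it stands. The module is installed in compiled form; this text tells all that it offers.
- The arm moves only by the shell command python3 -m handwheel 'ROWS' [FORCE]. ROWS is JSON, a list that holds one entry, the list of rows, each a list of 7 numbers: the finger opening in mm, from 0 to 87, then the shift along the tool's x, y, z in units of 25 mm (1.0 is 25 mm), then the turn, a rotation vector about the tool's x, y, z in units of 5 degrees (1.0 is 5 degrees). In form: [[[gripper, tx, ty, tz, ax, ay, az], ...]]. A call has 1 to 5 rows; each row shifts and turns the commanded pose from where the row before left it, along the tool's axes as they then stand; what a row does not reach is not made up. A row lasts 1/12 s, in which the tool goes at most 41.7 mm and 7.16 degrees, less where a joint would pass 70% of its speed; a pose out of reach is approached as far as the arm can. A call is refused whole if a number of a shift passes 1 or a number of a turn 1, either way. A call with a gripper value outside its range is refused whole. The fingers move at their own pace and stop on an object; FORCE is the grip in N (left out, the last holds). Time passes only in rows, so rows that do not move let the fingers close. It gives the time, the measured TCP pose, the force, the opening and the grip force at its end, in the units of the state.
- readout.read_state(): the state, without advancing time (a new reading comes with each control period).
- cams.get_image(name): name is "scene" or "top" or "wrist"; returns the picture (400x640x3 uint8, red, green, blue); there is no depth.
- cams.camera_info(name): a dict with "mtx" (3x3 intrinsics, pixels), "extrinsics" (4x4, takes a point from camera to world coordinates); the wrist camera has in their place "tool_from_camera" (4x4, takes a point from camera to tool coordinates, whose origin is the TCP and whose axes are the flange's). Camera axes: x right, y down, z forward; pixel columns grow to the right and rows downward; lengths in m; the calibration is good to about 2 mm. A picture is of the moment at which its call begins: read the wrist's pose just before it. camera_info takes no time and is no camera call.
- manip.hand_in(): hands the job in; it is judged then, once.
The state is a dict: "clock": time; "joints": joint angles; "qvel": joint speeds; "joint_efforts": joint torques, N m; "eef_pos": TCP position; "orientation": TCP orientation; "contact_force": force on the tool from outside, world axes, zero at the start; "moment": the same for the moment, N m; "grip_width": finger opening in m; "finger_force": force on a finger pad.
Only numpy, scipy, OpenCV 4.12 (cv2) and the standard library are available. Lean on these libraries where they do the work, as an engineer would, in place of code of your own. Each camera call takes 0.05 s, during which the arm holds its last target. There are 200 camera calls.

TASK

The carton of sealing film belongs in the empty front bay of the drawer that is shut, but the chest's interlock lets only one drawer open at a time. Push the open drawer fully home, pull the other one wide open, and lay the carton flat and right way up in its front bay without dropping it. Leave that drawer open for the rest of the delivery and do not disturb the other things on the bench.

Things in the scene. Friction and masses are not known exactly. Their poses are not given: they have to be found in the camera images.
- chest: Low light-grey bench-top chest, 392 wide (its y), 225 deep (x), 102 high, fixed, with two equal drawers side by side, centres 194 apart, which slide along its x. Origin: bench level, middle of its front edge; x points from the front into the chest, z up. A white tube rack (30 high) and petri dishes stand on its flat top, 65 or more behind the front edge.
- drawer_a (a joint): Slide of the drawer that stands open at the start (left or right, it varies): 0 fully home, 0.16 at its stop, opening towards the robot (chest -x); about 2 N of friction. Its front bay is filled by a blue cooling rack. While it is more than about 4 mm open, a roller interlock under the drawers locks the other one, which then gives only about 5 mm.
- drawer_b (a joint): Slide of the drawer that is shut at the start, same size and friction: 0 fully home, 0.16 fully open. Locked until the other drawer is home; opening it locks the other in turn.
- drawer_a_handle (a point): Middle of the bar of the bow handle of the drawer that starts open; moves with it. Steel bar 9 thick, 100 long, along the chest's y, its axis 42 in front of the drawer's flat cream front (37 clear behind the bar), 78 above the bench, 24 below the chest's top. The drawer front is 171 wide, from 14 to 90 above the bench.
- drawer_b_handle (a point): Middle of the handle bar of the drawer that starts shut; same handle; moves with the drawer.
- drawer_b_bay (a point): Middle of the floor of that drawer's empty front bay, 114 behind its handle bar along chest x, 24 above the bench; moves with the drawer, axes as the chest's. The bay is 120 long (x), 156 wide (y); drawer front 66, sides 46 and rear divider 34 above its floor; petri dishes lie behind the divider. It is clear of the chest's top once the drawer is 0.13 open.
- film_box: White cardboard carton with a printed label, a closed block 62 (its x) x 130 (its y) x 58 (z), about 0.2 kg, lying loose on the bench left or right of the chest's front. Origin: middle of its underside; z up. It fits the bay only with its long side across the drawer (its y along the chest's y, either way round).
- label_tape: Roll of label tape lying flat, 104 across and 25 high, loose, a bystander on the oppopoint side of the bench from the carton. Origin: middle of its underside.
There are look-alikes about, which are no part of the job. Leave any purple look-alike of the film_box alone.

How it is judged:
By the outcome, as a careful person would: the job done as asked, in the order asked, and still so for the second after the job is handed in, with the robot touching nothing.
It also fails if it takes over 54 s, if anything falls off the work surface, if the arm or the gripper's body presses on something with over 40 N, if the wrist force passes 120 N, or if a joint passes its speed limit or range.

## Working session

There is one attempt and no reset: what is moved stays moved. The work goes in short steps, Python scripts to look and compute and a shell command to move; the robot and the scene stay as the last step left them, time stands still between calls to the robot, and variables do not carry over. Pictures are saved under pics/ and viewed, at most 10 in all, crops included, and the job is handed in when it is done.

```bash
mkdir -p pics
cat > h.py <<'E'
import numpy as np, cv2
from workcell import readout, cams, manip
def snap(n,f):
    s=readout.read_state(); im=cams.get_image(n); cv2.imwrite('pics/'+f+'.png',im[:,:,::-1])
    np.save('pics/'+f+'.npy',im); return s,im
def cam(n,s=None):
    i=cams.camera_info(n); K=np.array(i['mtx'])
    if n=='wrist':
        T=np.eye(4);T[:3,:3]=np.array(s['orientation']).reshape(3,3);T[:3,3]=s['eef_pos']
        return K,T@np.array(i['tool_from_camera'])
    return K,np.array(i['extrinsics'])
def ray(KT,uv):
    K,T=KT; d=T[:3,:3]@np.linalg.solve(K,[uv[0],uv[1],1.]); return T[:3,3],d/np.linalg.norm(d)
def onz(KT,uv,z):
    o,d=ray(KT,uv); return o+d*(z-o[2])/d[2]
def tri(rs):
    A=0;b=0
    for o,d in rs:
        P=np.eye(3)-np.outer(d,d);A=A+P;b=b+P@o
    x=np.linalg.solve(A,b); return x,[np.linalg.norm((np.eye(3)-np.outer(d,d))@(x-o)) for o,d in rs]
def proj(KT,p):
    K,T=KT; q=K@(T[:3,:3].T@(np.array(p)-T[:3,3])); return q[:2]/q[2]
E
python3 - <<'E'
from h import *
np.set_printoptions(precision=4,suppress=True)
for n in('scene','top'):
    s,im=snap(n,n+'0'); print(n,*cam(n))
s,im=snap('wrist','w0'); print(cam('wrist',s)); print(s)
E
```

```text
scene [[476.9148   0.     317.4135]
 [  0.     476.9148 196.4818]
 [  0.       0.       1.    ]] [[ 0.5331 -0.5882  0.6081 -0.334 ]
 [-0.8459 -0.3809  0.3732 -0.573 ]
 [ 0.0121 -0.7134 -0.7006  1.1856]
 [ 0.      0.      0.      1.    ]]
top [[487.502    0.     324.3782]
 [  0.     487.502  199.8971]
 [  0.       0.       1.    ]] [[-0.0266 -0.984   0.1762  0.328 ]
 [-0.9995  0.0288  0.0104 -0.0204]
 [-0.0153 -0.1759 -0.9843  1.6027]
 [ 0.      0.      0.      1.    ]]
(array([[338.7392,   0.    , 318.8129],
       [  0.    , 338.7392, 199.4087],
       [  0.    ,   0.    ,   1.    ]]), array([[ 0.3052,  0.9237,  0.2315,  0.1356],
       [ 0.9523, -0.2957, -0.0755,  0.6392],
       [-0.0013,  0.2435, -0.9699,  0.3846],
       [ 0.    ,  0.    ,  0.    ,  1.    ]]))
{'clock': 0.1, 'joints': array([-1.3592,  0.3338,  0.0399,  1.4662, -0.0134,  1.3433, -0.0585]), 'qvel': array([ 0.0003, -0.0029, -0.0016, -0.0012,  0.0001, -0.0008, -0.0013]), 'joint_efforts': array([  0.0054, -65.7819,   1.3406, -40.4707,  -0.0598,   0.041 ,
         0.0001]), 'eef_pos': array([0.1987, 0.6187, 0.404 ]), 'orientation': array([[-0.9521,  0.3058, -0.0003],
       [ 0.3058,  0.9521, -0.0014],
       [-0.0001, -0.0014, -1.    ]]), 'contact_force': array([ 0.6676, -0.1442, -0.0452]), 'moment': array([-0.013 ,  0.0317,  0.0129]), 'finger_force': 0.0, 'grip_width': 0.08739280946130565}
```

View pics/top0.png

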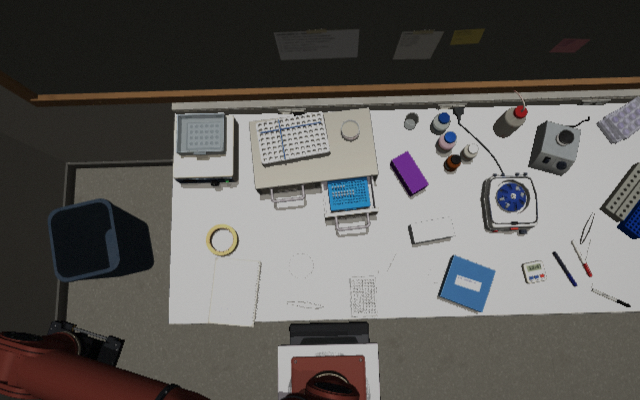

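View pics/scene0.png

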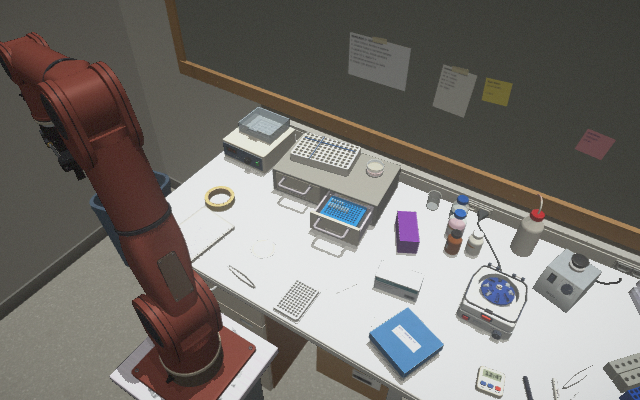

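The top view shows drawer a (open, blue rack) on the right with its handle near (352,230). Drawer b is shut on the left, with its handle near (289,203). The carton is at (432,230), the tape at (222,240), and the purple look-alike at (408,173). The scene view agrees. I'll enlarge both for exact pixels.

Run:
```python
from h import *
def crop(f,x,y,w,h,k):
    c=np.load(f'pics/{f}.npy')[y:y+h,x:x+w,::-1].astype(np.float32)
    c=255*(c/255)**.8
    c=cv2.resize(c.astype(np.uint8),None,fx=k,fy=k,interpolation=cv2.INTER_CUBIC)
    for i in range(0,w,20): cv2.putText(c,str(x+i),(i*k,8),0,.3,(0,0,255)); cv2.line(c,(i*k,10),(i*k,16),(0,0,255))
    for i in range(0,h,20): cv2.putText(c,str(y+i),(0,i*k+4),0,.3,(0,0,255)); cv2.line(c,(20,i*k),(26,i*k),(0,0,255))
    return c
cv2.imwrite('pics/c1.png',crop('top0',260,160,200,90,4))
cv2.imwrite('pics/c2.png',crop('scene0',270,160,160,145,4))
```

```text
(no output)
```

View pics/c1.png

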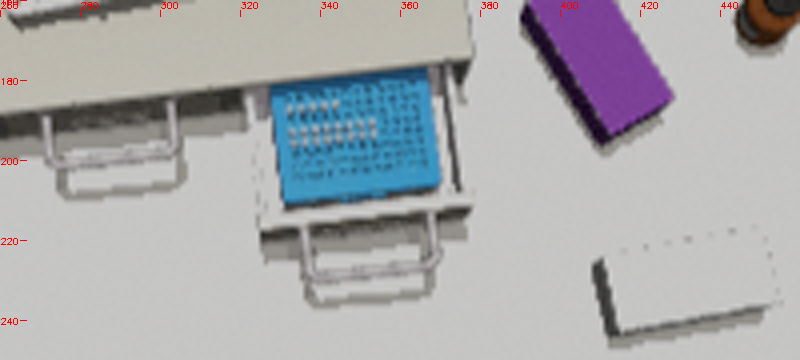

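View pics/c2.png

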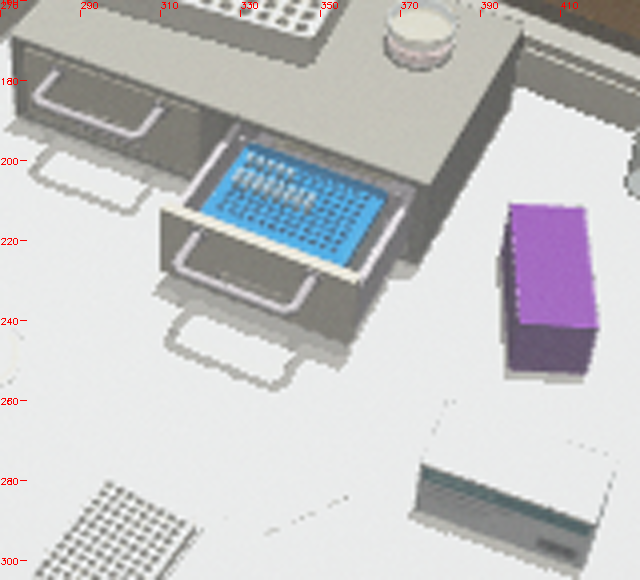

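In the top crop, handle a's bar runs from (337,229) to (369.5,225.5) and handle b's from (272.5,200.7) to (303.8,198). The carton's top corners there are (411,224.5), (452,217), (455,235.5) and (414.5,243). In the scene crop, bar a runs from (314.5,226) to (343,237) and bar b from (279,185) to (304.5,193.5). The carton's top front edge goes from (375.5,276) to (419,291).

Run:
```python
from h import *
np.set_printoptions(precision=4,suppress=True)
t,s=cam('top'),cam('scene')
P=dict(aL=((337,229.3),(314.5,225.8)),aR=((369.3,225.3),(343,237)),bL=((272.5,200.7),(279,185)),bR=((303.8,198),(304.5,193.5)),
 boxFL=((414.5,242.8),(375.5,276.3)),boxFR=((454.5,235),(419,291.3)),boxBL=((411.3,224.5),(382,260.5)),boxBR=((452,216.8),(424,275)))
for k,(a,b) in P.items():
    z=.058 if k[:3]=='box' else .078
    print(k,tri([ray(t,a),ray(s,b)])[0],onz(t,a,z),onz(s,b,z))
im=np.load('pics/top0.npy')
hsv=cv2.cvtColor(im,cv2.COLOR_RGB2HSV)
m=cv2.inRange(hsv[200:280,190:250],(15,60,100),(40,255,255)); mm=cv2.moments(m,True)
print('tape',onz(t,(190+mm['m10']/mm['m00'],200+mm['m01']/mm['m00']),.025))
print('chest front top L,R',onz(t,(253,187.5),.102),onz(t,(376.5,177.5),.102))
```

```text
aL [ 0.5076 -0.044   0.081 ] [ 0.506  -0.0415  0.078 ] [ 0.512 -0.045  0.078]
aR [ 0.5158 -0.1439  0.083 ] [ 0.5158 -0.1434  0.078 ] [ 0.5204 -0.1428  0.078 ]
bL [0.605  0.1596 0.0747] [0.6032 0.1607 0.078 ] [0.6035 0.156  0.078 ]
bR [0.6093 0.0589 0.084 ] [0.609  0.0609 0.078 ] [0.6159 0.0607 0.078 ]
boxFL [ 0.4595 -0.2868  0.0541] [ 0.4585 -0.2852  0.058 ] [ 0.4575 -0.2887  0.058 ]
boxFR [ 0.4804 -0.4145  0.0539] [ 0.4797 -0.4129  0.058 ] [ 0.4779 -0.4156  0.058 ]
boxBL [ 0.5171 -0.2787  0.0602] [ 0.517  -0.2785  0.058 ] [ 0.5192 -0.2786  0.058 ]
boxBR [ 0.5366 -0.4069  0.0612] [ 0.538  -0.4092  0.058 ] [ 0.5378 -0.4051  0.058 ]
tape [0.4892 0.3348 0.025 ]
chest front top L,R [0.6429 0.219  0.102 ] [ 0.6635 -0.1706  0.102 ]
```

Heights come out at 75–84 mm for the handles and 54–61 mm for the carton top, and the sizes match too. Drawer a is about 0.106 open and the chest yaw is about 0.055. I'll turn the tool to line up with the chest, then move across.

```bash
python3 -m handwheel '[[[0,0,0,0,0,0,-0.84],[0,0,0,0,0,0,-0.84],[0,0,0,0,0,0,-0.84],[0,0,0,0,0,0,-0.84],[0,0,0,0,0,0,-0.84]]]' 20
python3 -m handwheel '[[[0,-1,-1,0,0,0,0],[0,-1,-1,0,0,0,0],[0,-1,-1,0,0,0,0],[0,-1,-1,0,0,0,0],[0,-1,-1,0,0,0,0]]]'
```

```text
clock: 0.57
eef_pos: [0.1987, 0.6188, 0.4044]
orientation: [[-0.998, -0.059, -0.0], [-0.059, 0.998, -0.001], [0.0, -0.001, -1.0]]
contact_force: [0.6, -0.1, -0.8]
grip_width: 0.0613
finger_force: 0.0
clock: 0.98
eef_pos: [0.3315, 0.4996, 0.4045]
orientation: [[-0.998, -0.056, -0.0], [-0.056, 0.998, -0.0], [0.0, -0.0, -1.0]]
contact_force: [0.8, -0.3, 0.5]
grip_width: 0.0284
finger_force: 0.0
```

```bash
python3 -m handwheel '[[[0,-1,-1,0,0,0,0],[0,-1,-1,0,0,0,0],[0,-1,-1,0,0,0,0],[0,-1,-1,0,0,0,0],[0,0,-1,0,0,0,0]]]' >/dev/null
python3 -m handwheel '[[[0,0,-1,0,0,0,0],[0,0,-1,0,0,0,0],[0,0,-1,0,0,0,0],[0,0,-1,0,0,0,0],[0,0,-1,0,0,0,0]]]' >/dev/null
python3 -m handwheel '[[[0,0,-1,0,0,0,0],[0,0,-1,0,0,0,0],[0,0,-1,0,0,0,0],[0,0,-1,0,0,0,0],[0,0,-1,0,0,0,0]]]' >/dev/null
python3 -m handwheel '[[[0,0,-1,0,0,0,0],[0,0,-1,0,0,0,0],[0,0,-1,0,0,0,0],[0,0,-1,0,0,0,0],[0,0,0,0,0,0,0]]]'
python3 - <<'E'
from h import *
s,im=snap('wrist','w1'); print(s['eef_pos'],s['joints']); np.save('pics/w1s.npy',s,allow_pickle=True)
E
```

```text
clock: 2.65
eef_pos: [0.4568, 0.0274, 0.4049]
orientation: [[-0.999, -0.05, 0.0], [-0.05, 0.999, -0.001], [-0.0, -0.001, -1.0]]
contact_force: [1.3, 0.2, -0.2]
grip_width: 0.0003
finger_force: 0.0
[0.45681703 0.02736771 0.40488365] [-0.62744254 -0.09041912  0.44680349  1.92796192  0.04134702  1.29532879
  1.42702466]
```

View pics/w1.png

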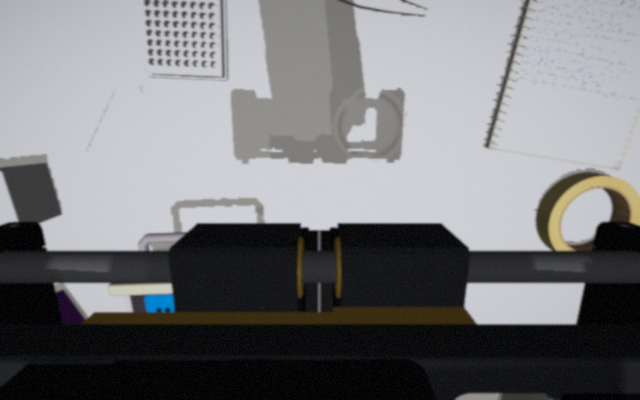

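The wrist view is largely blocked by the gripper: only part of handle a shows, at about (150,240), and the tape at about (590,210). I'll rely on the fixed cameras, come down in front of bar a and push.

```bash
python3 -m handwheel '[[[0,-0.12,-1,0.6,0,0,0],[0,-0.12,-1,0.6,0,0,0],[0,-0.12,-1,0.6,0,0,0],[0,-0.12,-1,0.6,0,0,0],[0,-0.12,-1,0.6,0,0,0]]]' >/dev/null
python3 -m handwheel '[[[0,0,0,0.9,0,0,0],[0,0,0,0.9,0,0,0],[0,0,0,0.9,0,0,0],[0,0,0,0.74,0,0,0],[0,0,0,0,0,0,0]]]'
python3 -m handwheel '[[[0,-0.4,0,0,0,0,0],[0,-0.4,0,0,0,0,0],[0,-0.4,0,0,0,0,0],[0,-0.5,0,0,0,0,0],[0,-0.5,0,0,0,0,0]]]'
python3 -m handwheel '[[[0,-0.5,0,0,0,0,0],[0,-0.5,0,0,0,0,0],[0,-0.5,0,0,0,0,0],[0,-0.5,0,0,0,0,0],[0,-0.4,0,0,0,0,0]]]'
```

```text
clock: 3.53
eef_pos: [0.4775, -0.0904, 0.2404]
orientation: [[-0.998, -0.057, -0.006], [-0.057, 0.998, -0.0], [0.006, -0.0, -1.0]]
contact_force: [-1.1, 0.2, -0.5]
grip_width: 0.0006
finger_force: 0.0
clock: 3.95
eef_pos: [0.5353, -0.0877, 0.2446]
orientation: [[-0.998, -0.057, 0.001], [-0.057, 0.998, 0.001], [-0.001, 0.001, -1.0]]
contact_force: [-2.6, 2.3, 0.5]
grip_width: 0.0005
finger_force: 1.4
clock: 4.37
eef_pos: [0.5957, -0.0842, 0.2446]
orientation: [[-0.998, -0.057, 0.001], [-0.057, 0.998, 0.001], [-0.001, 0.001, -1.0]]
contact_force: [-2.8, 1.5, 0.8]
grip_width: 0.0006
finger_force: 1.2
```

```bash
python3 -m handwheel '[[[0,-0.2,0,0,0,0,0],[0,-0.15,0,0,0,0,0],[0,-0.1,0,0,0,0,0],[0,-0.1,0,0,0,0,0],[0,0,0,0,0,0,0]]]'
```

```text
clock: 4.78
eef_pos: [0.6076, -0.0846, 0.244]
orientation: [[-0.998, -0.056, 0.001], [-0.056, 0.998, -0.0], [-0.001, -0.0, -1.0]]
contact_force: [-0.3, 0.4, 0.6]
grip_width: 0.0006
finger_force: 0.1
```

```bash
python3 -m handwheel '[[[0,-0.1,0,0,0,0,0],[0,-0.1,0,0,0,0,0],[0,-0.1,0,0,0,0,0],[0,-0.1,0,0,0,0,0],[0,0,0,0,0,0,0]]]'
```

```text
clock: 5.2
eef_pos: [0.6119, -0.0852, 0.2431]
orientation: [[-0.998, -0.054, -0.017], [-0.054, 0.999, 0.003], [0.017, 0.004, -1.0]]
contact_force: [-40.1, 3.8, 30.9]
grip_width: 0.0009
finger_force: 20.5
```

```bash
python3 -m handwheel '[[[0,0.4,0,0,0,0,0],[0,0.8,0,0,0,0,0],[0,0.5,0,-0.8,0,0,0],[0,0.5,0,-1,0,0,0],[0,0.5,0,-1,0,0,0]]]'
python3 - <<'E'
from h import *
a=snap('scene','s2')[1]; b=snap('top','t2')[1]
k=4
c=lambda im,x,y,w,h:cv2.resize(im[y:y+h,x:x+w,::-1],None,fx=k,fy=k,interpolation=cv2.INTER_CUBIC)
cv2.imwrite('pics/c3.png',np.vstack([c(b,240,160,150,75),c(a,265,150,150,75)]))
E
```

```text
clock: 5.62
eef_pos: [0.549, -0.0881, 0.3143]
orientation: [[-0.998, -0.055, -0.001], [-0.055, 0.998, -0.0], [0.001, -0.0, -1.0]]
contact_force: [0.5, 0.6, 1.1]
grip_width: 0.0005
finger_force: 0.0
```

View pics/c3.png

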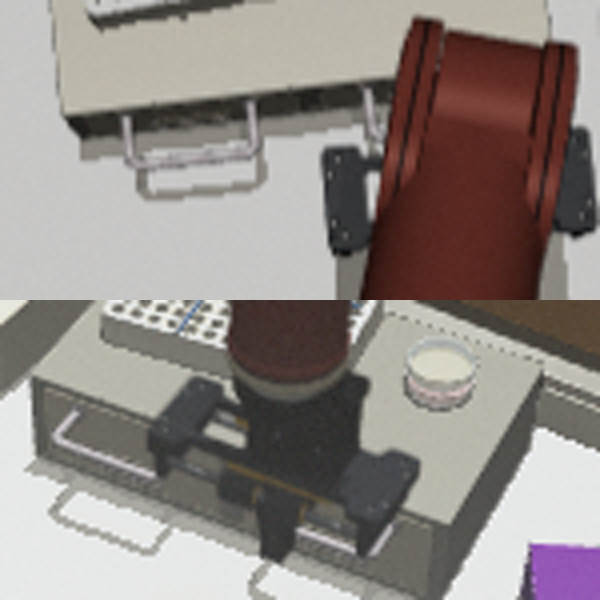

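Drawer a's front is now flush with the chest. Bar b runs from (273,200.8) to (303.3,198) in the top view, so x is about 0.607 and y about 0.11. Next I'll hook behind it.

```bash
python3 -m handwheel '[[[0,0,1,0,0,0,0],[0,0,1,0,0,0,0],[0,0,1,0,0,0,0],[0,-0.5,1,0,0,0,0],[0,-0.75,1,0,0,0,0]]]' >/dev/null
python3 -m handwheel '[[[0,-0.75,1,0,0,0,0],[0,-0.75,1,0,0,0,0],[0,-0.75,0.7,0,0,0,0],[0,-0.25,0,0,0,0,0],[0,0,0,0,0,0,0]]]'
```

```text
clock: 6.55
eef_pos: [0.6338, 0.111, 0.3129]
orientation: [[-0.998, -0.058, 0.0], [-0.058, 0.998, -0.001], [-0.0, -0.001, -1.0]]
contact_force: [-0.8, -0.7, -0.1]
grip_width: 0.0005
finger_force: 0.0
```

```bash
python3 -m handwheel '[[[0,0,0,0.5,0,0,0],[0,0,0,0.6,0,0,0],[0,0,0,0.6,0,0,0],[0,0,0,0.6,0,0,0],[0,0,0,0.5,0,0,0]]]'
python3 -m handwheel '[[[0,0.3,0,0,0,0,0],[0,0.3,0,0,0,0,0],[0,0.3,0,0,0,0,0],[0,0.3,0,0,0,0,0],[0,0.3,0,0,0,0,0]]]'
```

```text
clock: 6.97
eef_pos: [0.6318, 0.108, 0.242]
orientation: [[-0.999, -0.054, -0.001], [-0.054, 0.999, -0.001], [0.001, -0.001, -1.0]]
contact_force: [0.3, 0.7, 0.1]
grip_width: 0.0002
finger_force: 0.0
clock: 7.38
eef_pos: [0.5951, 0.1068, 0.245]
orientation: [[-0.998, -0.055, 0.003], [-0.055, 0.998, 0.0], [-0.003, -0.0, -1.0]]
contact_force: [3.9, -2.7, -0.3]
grip_width: 0.0006
finger_force: 1.7
```

```bash
python3 -m handwheel '[[[0,0.4,0,0,0,0,0],[0,0.5,0,0,0,0,0],[0,0.5,0,0,0,0,0],[0,0.5,0,0,0,0,0],[0,0.5,0,0,0,0,0]]]'
python3 -m handwheel '[[[0,0.5,0,0,0,0,0],[0,0.5,0,0,0,0,0],[0,0.5,0,0,0,0,0],[0,0.4,0,0,0,0,0],[0,0.3,0,0,0,0,0]]]'
python3 -m handwheel '[[[0,0.2,0,0,0,0,0],[0,0.2,0,0,0,0,0],[0,0.1,0,0,0,0,0],[0,0.1,0,0,0,0,0],[0,0,0,0,0,0,0]]]'
```

```text
clock: 7.8
eef_pos: [0.5348, 0.1035, 0.2449]
orientation: [[-0.998, -0.055, 0.002], [-0.055, 0.998, 0.0], [-0.002, 0.0, -1.0]]
contact_force: [3.1, -1.6, 0.9]
grip_width: 0.0001
finger_force: 1.4
clock: 8.22
eef_pos: [0.4795, 0.1009, 0.2444]
orientation: [[-0.998, -0.056, 0.001], [-0.056, 0.998, 0.001], [-0.001, 0.001, -1.0]]
contact_force: [2.0, -0.4, 0.3]
grip_width: 0.0005
finger_force: 1.2
clock: 8.63
eef_pos: [0.4653, 0.1005, 0.2437]
orientation: [[-0.998, -0.056, -0.001], [-0.056, 0.998, 0.0], [0.001, 0.0, -1.0]]
contact_force: [0.7, -0.2, 0.2]
grip_width: 0.0005
finger_force: 0.3
```

```bash
python3 -m handwheel '[[[0,0.12,0,0,0,0,0],[0,0.12,0,0,0,0,0],[0,0.1,0,0,0,0,0],[0,0.1,0,0,0,0,0],[0,0,0,0,0,0,0]]]'
```

```text
clock: 9.05
eef_pos: [0.4584, 0.1, 0.245]
orientation: [[-0.998, -0.055, 0.014], [-0.055, 0.998, 0.001], [-0.014, 0.001, -1.0]]
contact_force: [29.6, 1.4, -22.5]
grip_width: 0.0003
finger_force: 14.5
```

Force rises against the stop, so the drawer is fully open. Unhook, lift, and go over the carton.

```bash
python3 -m handwheel '[[[0,-0.5,0,0,0,0,0],[0,-0.3,0,0,0,0,0],[0,0,0,-0.6,0,0,0],[0,0,0,-1,0,0,0],[0,0,0,-1,0,0,0]]]'
python3 -m handwheel '[[[0,0,0,-1,0,0,0],[0,0,-1,-1,0,0,0],[0,0,-1,-1,0,0,0],[0,0,-1,-0.6,0,0,0],[0,0,-1,0,0,0,0]]]' >/dev/null
python3 -m handwheel '[[[0,0,-1,0,0,0,0],[0,0,-1,0,0,0,0],[0,0,-1,0,0,0,0],[0,0,-1,0,0,0,0],[0,0,-1,0,0,0,0]]]' >/dev/null
python3 -m handwheel '[[[0,0,-1,0,0,0,0],[0,0,-1,0,0,0,0],[0,0,-1,0,0,0,0],[0,0,-1,0,0,0,0],[0,0,-1,0,0,0,0]]]' >/dev/null
python3 -m handwheel '[[[87,0,-1,0,0,0,0.9],[87,0,-1,0,0,0,1],[87,0,-1,0,0,0,1],[87,0,-0.5,0,0,0,1],[87,0,0,0,0,0,1]]]' >/dev/null
python3 -m handwheel '[[[87,0,0,0,0,0,1],[87,0,0,0,0,0,1],[87,0,0,0,0,0,1],[87,0,0,0,0,0,1],[87,0,0,0,0,0,1]]]' >/dev/null
python3 -m handwheel '[[[87,0,0,0,0,0,1],[87,0,0,0,0,0,1],[87,0,0,0,0,0,1],[87,0,0,0,0,0,1],[87,0,0,0,0,0,1]]]'
python3 - <<'E'
from h import *
s=readout.read_state(); print(s['joints'],s['grip_width'])
a=snap('scene','s3')[1]; b=snap('top','t3')[1]; snap('wrist','w3')
k=4
c=lambda im,x,y,w,h:cv2.resize(im[y:y+h,x:x+w,::-1],None,fx=k,fy=k,interpolation=cv2.INTER_CUBIC)
cv2.imwrite('pics/c4.png',np.vstack([c(b,240,165,190,75),c(a,250,150,190,75)]))
E
```

```text
clock: 9.47
eef_pos: [0.4739, 0.1007, 0.3085]
orientation: [[-0.998, -0.055, -0.004], [-0.055, 0.998, -0.002], [0.004, -0.002, -1.0]]
contact_force: [1.2, 1.1, 1.1]
grip_width: 0.0004
finger_force: 0.0
clock: 11.97
eef_pos: [0.4896, -0.3351, 0.3982]
orientation: [[-0.317, 0.949, -0.001], [0.949, 0.317, 0.001], [0.002, -0.001, -1.0]]
contact_force: [-0.6, 0.6, 0.1]
grip_width: 0.0854
finger_force: 0.0
[-0.37372629  0.39632378  1.1637431   1.65732574 -0.37275845  1.33858982
  1.17239722] 0.08541336472442898
```

View pics/c4.png

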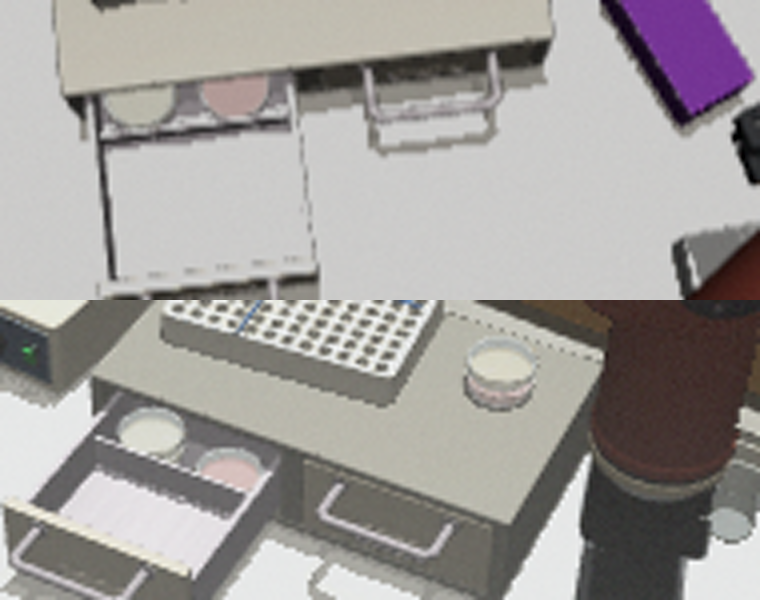

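View pics/w3.png

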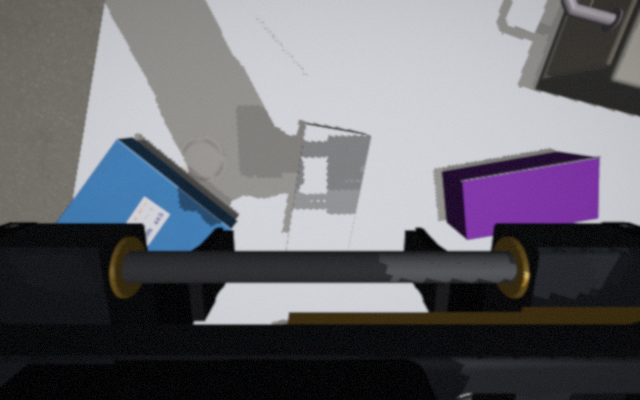

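The crop shows drawer b wide open with its front bay empty, and drawer a shut. In the wrist view the carton lies between the fingers, near (330,190). A blue box is close to the left finger at (235,220), so I'll check its clearance and height while measuring the carton and bay.

Run:
```python
from h import *
np.set_printoptions(precision=4,suppress=True)
t,s=cam('top'),cam('scene')
for f,c in(('top0',t),('scene0',s)):
    im=np.load(f'pics/{f}.npy'); h=cv2.cvtColor(im,cv2.COLOR_RGB2HSV)
    m=cv2.inRange(h,(95,90,60),(125,255,255)); m[:240]=0; m[:,:350]=0; m[:,510:]=0
    cs=max(cv2.findContours(m,0,2)[0],key=cv2.contourArea); b=cv2.approxPolyDP(cs,4,True)[:,0]
    print(f); 
    for p in b: print(p,onz(c,p,0.03),onz(c,p,0))
# bay corners in t3 rim: divider (34+24=58) and front rear-top edge(90); outer front edge of drawer
T3=lambda x,y:(240+x/4,165+y/4)
for n,p,z in(('divL',(103,135),.058),('divR',(292,120),.058),('frontL',(103,285),.09),('frontR',(317,268),.09)): print(n,onz(t,T3(*p),z))
S3=lambda x,y:(250+x/4,150+(y-300)/4)
for n,p,z in(('divL',(97,441),.058),('divR',(247,490),.058),('frontL',(5,503),.09),('frontR',(190,572),.09)): print(n,onz(s,S3(*p),z))
w=np.array([.0,0])
for p in [(.561,.108,.024)]: print(proj(t,p),proj(s,p))
```

```text
top0
[453 256] [ 0.4153 -0.4103  0.03  ] [ 0.417  -0.4177  0.    ]
[440 296] [ 0.291  -0.3603  0.03  ] [ 0.2903 -0.3668  0.    ]
[481 311] [ 0.2416 -0.4852  0.03  ] [ 0.2399 -0.4941  0.    ]
[494 271] [ 0.3644 -0.5366  0.03  ] [ 0.3651 -0.5464  0.    ]
scene0
[408 308] [ 0.4298 -0.4081  0.03  ] [ 0.4496 -0.4038  0.    ]
[370 332] [ 0.3062 -0.3531  0.03  ] [ 0.3229 -0.3474  0.    ]
[404 375] [ 0.2462 -0.4808  0.03  ] [ 0.2612 -0.4784  0.    ]
[442 345] [ 0.375  -0.5308  0.03  ] [ 0.3934 -0.5297  0.    ]
divL [0.6139 0.1848 0.058 ]
divR [0.6217 0.0321 0.058 ]
frontL [0.4891 0.1812 0.09  ]
frontR [0.4977 0.0142 0.09  ]
divL [0.6105 0.1822 0.058 ]
divR [0.6302 0.041  0.058 ]
frontL [0.4836 0.1801 0.09  ]
frontR [0.5016 0.0116 0.09  ]
[290.6519 215.8035] [283.9811 209.157 ]
```

```bash
python3 -m handwheel '[[[87,0,0,0,0,0,0.96],[87,0,0,0,0,0,0.96],[87,-0.53,0.27,0,0,0,0],[87,0,0,1,0,0,0],[87,0,0,1,0,0,0]]]'
python3 -m handwheel '[[[87,0,0,1,0,0,0],[87,0,0,1,0,0,0],[87,0,0,1,0,0,0],[87,0,0,0.8,0,0,0],[87,0,0,0,0,0,0]]]'
```

```text
clock: 12.53
eef_pos: [0.4988, -0.3483, 0.3489]
orientation: [[-0.161, 0.987, 0.002], [0.987, 0.161, -0.001], [-0.001, 0.001, -1.0]]
contact_force: [-0.5, 0.4, -0.5]
grip_width: 0.0866
finger_force: 0.0
clock: 12.95
eef_pos: [0.4975, -0.3463, 0.2498]
orientation: [[-0.161, 0.987, -0.005], [0.987, 0.161, 0.003], [0.004, -0.005, -1.0]]
contact_force: [0.2, 0.4, 0.1]
grip_width: 0.087
finger_force: 0.0
```

```bash
python3 -m handwheel '[[[87,0,0,0.5,0,0,0],[87,0,0,0.5,0,0,0],[87,0,0,0.4,0,0,0],[87,0,0,0.3,0,0,0],[87,0,0,0,0,0,0]]]'
python3 -m handwheel '[[[55,0,0,0,0,0,0],[55,0,0,0,0,0,0],[55,0,0,0,0,0,0],[55,0,0,0,0,0,0],[55,0,0,0,0,0,0]]]' 15
python3 -m handwheel '[[[55,0,0,0,0,0,0],[55,0,0,0,0,0,0],[55,0,0,-0.2,0,0,0],[55,0,0,-0.4,0,0,0],[55,0,0,-0.4,0,0,0]]]'
```

```text
clock: 13.37
eef_pos: [0.4981, -0.3473, 0.2098]
orientation: [[-0.158, 0.987, -0.002], [0.987, 0.158, 0.001], [0.001, -0.001, -1.0]]
contact_force: [-0.1, -0.0, -0.1]
grip_width: 0.087
finger_force: 0.0
clock: 13.78
eef_pos: [0.4987, -0.3477, 0.2117]
orientation: [[-0.158, 0.987, 0.001], [0.987, 0.158, -0.0], [-0.0, 0.001, -1.0]]
contact_force: [0.4, -0.2, 2.7]
grip_width: 0.0616
finger_force: 15.6
clock: 14.2
eef_pos: [0.498, -0.3476, 0.2368]
orientation: [[-0.158, 0.987, -0.001], [0.987, 0.158, 0.0], [0.0, -0.001, -1.0]]
contact_force: [0.0, -0.1, -2.6]
grip_width: 0.0618
finger_force: 15.0
```

The carton is held (62 mm, 15 N, about 2 N of weight). I'll lift it further and measure the bay precisely.

```bash
python3 -m handwheel '[[[55,0,0,-0.8,0,0,0],[55,0,0,-0.9,0,0,0],[55,0,0,-1,0,0,0],[55,0,0,-1,0,0,0],[55,0,0,-0.8,0,0,0]]]'
python3 - <<'E'
from h import *
b=snap('top','t4')[1]; a=snap('scene','s4')[1]
def crop(im,x,y,w,h,k):
    c=cv2.resize(im[y:y+h,x:x+w,::-1],None,fx=k,fy=k,interpolation=cv2.INTER_CUBIC)
    c=cv2.createCLAHE(4,(2,2)).apply(cv2.cvtColor(c,cv2.COLOR_BGR2GRAY)); c=cv2.cvtColor(c,cv2.COLOR_GRAY2BGR)
    for i in range(0,w,5): cv2.line(c,(i*k,0),(i*k,8 if i%10 else 16),(0,0,255),2)
    for i in range(0,h,5): cv2.line(c,(0,i*k),(8 if i%10 else 16,i*k),(0,0,255),2)
    return c
A=crop(b,260,180,65,75,6); B=crop(a,245,165,65,75,6)
cv2.imwrite('pics/c5.png',np.hstack([A,B]))
E
```

```text
clock: 14.62
eef_pos: [0.498, -0.3481, 0.3515]
orientation: [[-0.157, 0.988, 0.001], [0.988, 0.157, -0.001], [-0.001, 0.001, -1.0]]
contact_force: [0.5, 0.0, -2.3]
grip_width: 0.0617
finger_force: 15.0
```

View pics/c5.png

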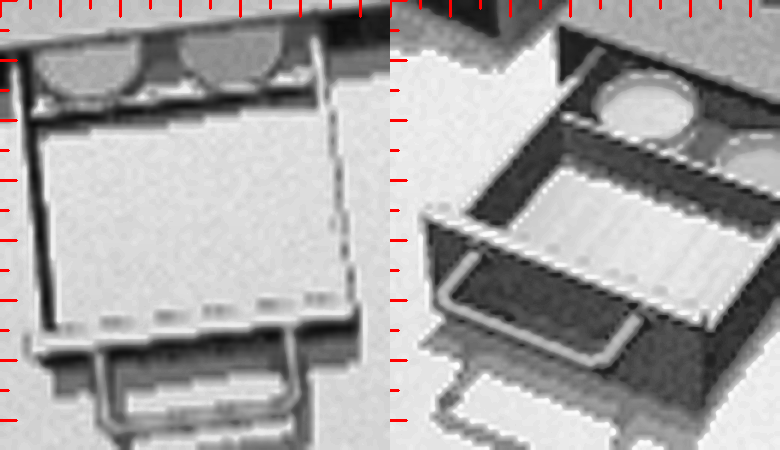

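The zoom shows the bay empty. In the top view the bar ends are at (110,424) and (292,402) in the zoom, and the front's top edge runs from (33,350) to (358,317). In the scene half, the bar ends are at (443,300) and (598,360), the front edge runs from (427,215) to (705,325), and the floor's rear left corner is at (567,170).

Run:
```python
from h import *
np.set_printoptions(precision=4,suppress=True)
t,s=cam('top'),cam('scene')
A=lambda x,y:(260+x/6,180+y/6)
B=lambda x,y:(245+(x-390)/6,165+y/6)
for n,a,b in(('barL',(110,424),(443,300)),('barR',(292,402),(598,360)),('frL',(33,350),(427,215)),('frR',(358,317),(705,325)),('divL',(33,115),(567,118)),('floorBL',(43,133),(567,170))):
    print(n,tri([ray(t,A(*a)),ray(s,B(*b))]))
```

```text
barL (array([0.445 , 0.1426, 0.0786]), [np.float64(0.0013362330545971998), np.float64(0.0013362330545971886)])
barR (array([0.4535, 0.0477, 0.0803]), [np.float64(0.0011300463437885807), np.float64(0.0011300463437886458)])
frL (array([0.4833, 0.1815, 0.089 ]), [np.float64(0.000908655261183867), np.float64(0.0009086552611838949)])
frR (array([0.4966, 0.0111, 0.0891]), [np.float64(0.002341356597217862), np.float64(0.0023413565972178114)])
divL (array([0.6135, 0.1849, 0.0569]), [np.float64(0.0012082097751318014), np.float64(0.001208209775131796)])
floorBL (array([0.6103, 0.1848, 0.0178]), [np.float64(0.001005114205133696), np.float64(0.0010051142051338592)])
```

```bash
python3 -m handwheel '[[[55,0,0,0,0,0,0.56],[55,0,0,0,0,0,0.56],[55,0.4,0.2,0,0,0,0],[55,0.7,0.2,0,0,0,0],[55,1,0.2,0,0,0,0]]]' >/dev/null
python3 -m handwheel '[[[55,1,0.2,0,0,0,0],[55,1,0.2,0,0,0,0],[55,1,0.2,0,0,0,0],[55,1,0.2,0,0,0,0],[55,1,0.2,0,0,0,0]]]' >/dev/null
python3 -m handwheel '[[[55,1,0.2,0,0,0,0],[55,1,0.2,0,0,0,0],[55,1,0.2,0,0,0,0],[55,1,0.2,0,0,0,0],[55,1,0.2,0,0,0,0]]]' >/dev/null
python3 -m handwheel '[[[55,1,0.2,0,0,0,0],[55,1,0.2,0,0,0,0],[55,1,0.2,0,0,0,0],[55,0.7,0.2,0,0,0,0],[55,0.5,0.1,0,0,0,0]]]'
python3 -m handwheel '[[[55,0.4,0,0,0,0,0],[55,0.2,0,0,0,0,0],[55,0.1,0,0,0,0,0],[55,0,0,0,0,0,0],[55,0,0,0,0,0,0]]]'
```

```text
clock: 16.38
eef_pos: [0.561, 0.0675, 0.3484]
orientation: [[-0.065, 0.998, -0.001], [0.998, 0.065, 0.0], [0.0, -0.001, -1.0]]
contact_force: [-0.6, -0.1, -2.3]
grip_width: 0.0619
finger_force: 15.0
clock: 16.8
eef_pos: [0.5598, 0.0807, 0.3488]
orientation: [[-0.06, 0.998, 0.0], [0.998, 0.06, -0.0], [-0.0, 0.0, -1.0]]
contact_force: [0.3, -0.5, -2.1]
grip_width: 0.0622
finger_force: 15.0
```

```bash
python3 -m handwheel '[[[55,0.45,0,0,0,0,0],[55,0.4,0,0,0,0,0],[55,0,0,0,0,0,0],[55,0,0,0.5,0,0,0],[55,0,0,0.6,0,0,0]]]'
python3 -m handwheel '[[[55,0,0,0.6,0,0,0],[55,0,0,0.6,0,0,0],[55,0,0,0.5,0,0,0],[55,0,0,0.4,0,0,0],[55,0,0,0,0,0,0]]]'
```

```text
clock: 17.22
eef_pos: [0.5589, 0.1033, 0.321]
orientation: [[-0.062, 0.998, 0.002], [0.998, 0.062, 0.0], [0.0, 0.002, -1.0]]
contact_force: [0.2, 0.5, -2.4]
grip_width: 0.0622
finger_force: 15.0
clock: 17.63
eef_pos: [0.5578, 0.103, 0.2666]
orientation: [[-0.061, 0.998, -0.003], [0.998, 0.061, -0.001], [-0.001, -0.003, -1.0]]
contact_force: [-1.4, 0.8, -1.9]
grip_width: 0.0616
finger_force: 15.0
```

```bash
python3 -m handwheel '[[[55,0,0.12,0.3,0,0,0],[55,0,0,0.3,0,0,0],[55,0,0,0.25,0,0,0],[55,0,0,0.15,0,0,0],[55,0,0,0,0,0,0]]]'
```

```text
clock: 18.05
eef_pos: [0.5613, 0.1033, 0.243]
orientation: [[-0.061, 0.998, -0.001], [0.998, 0.061, -0.0], [-0.0, -0.001, -1.0]]
contact_force: [-0.1, -0.2, -2.3]
grip_width: 0.0619
finger_force: 15.0
```

```bash
python3 -m handwheel '[[[55,0,0,0.08,0,0,0],[55,0,0,0.08,0,0,0],[55,0,0,0,0,0,0]]]'
```

```text
clock: 18.3
eef_pos: [0.5615, 0.1033, 0.2397]
orientation: [[-0.061, 0.998, -0.0], [0.998, 0.061, 0.0], [0.0, -0.0, -1.0]]
contact_force: [-0.2, -0.5, -2.2]
grip_width: 0.0619
finger_force: 15.0
```

```bash
python3 -m handwheel '[[[55,0,0,0.08,0,0,0],[55,0,0,0.08,0,0,0],[55,0,0,0,0,0,0]]]'
```

```text
clock: 18.55
eef_pos: [0.5617, 0.1033, 0.2357]
orientation: [[-0.061, 0.998, 0.0], [0.998, 0.061, 0.0], [0.0, 0.0, -1.0]]
contact_force: [0.4, 0.3, -2.3]
grip_width: 0.0619
finger_force: 15.0
```

```bash
python3 -m handwheel '[[[55,0,0,0.06,0,0,0],[55,0,0,0,0,0,0]]]'; python3 -m handwheel '[[[55,0,0,0.06,0,0,0],[55,0,0,0,0,0,0]]]'
```

```text
clock: 18.72
eef_pos: [0.5625, 0.1033, 0.2356]
orientation: [[-0.061, 0.998, 0.002], [0.998, 0.061, 0.001], [0.001, 0.003, -1.0]]
contact_force: [0.1, 0.4, 8.7]
grip_width: 0.0614
finger_force: 15.0
clock: 18.88
eef_pos: [0.563, 0.1032, 0.2348]
orientation: [[-0.061, 0.998, 0.004], [0.998, 0.061, 0.001], [0.001, 0.004, -1.0]]
contact_force: [-0.3, -0.3, 14.8]
grip_width: 0.0622
finger_force: 15.0
```

It has touched the floor at the expected height. I'll relax, open a little, and rise.

```bash
python3 -m handwheel '[[[55,0,0,-0.08,0,0,0],[72,0,0,0,0,0,0],[72,0,0,0,0,0,0],[72,0,0,0,0,0,0],[72,0,0,0,0,0,0]]]'
```

```text
clock: 19.3
eef_pos: [0.5615, 0.1033, 0.2346]
orientation: [[-0.061, 0.998, -0.0], [0.998, 0.061, -0.0], [-0.0, -0.0, -1.0]]
contact_force: [0.0, -0.5, 0.7]
grip_width: 0.0714
finger_force: 0.0
```

```bash
python3 -m handwheel '[[[72,0,0,-0.3,0,0,0],[72,0,0,-0.5,0,0,0],[72,0,0,-0.7,0,0,0],[72,0,0,-1,0,0,0],[72,0,0,-1,0,0,0]]]'
python3 -m handwheel '[[[72,0,0,-1,0,0,0],[72,-0.5,0,-1,0,0,0],[72,-1,0,-0.5,0,0,0],[72,-1,0,0,0,0,0],[72,-1,0,0,0,0,0]]]' >/dev/null
python3 -m handwheel '[[[72,-1,0,0,0,0,0],[72,-1,0,0,0,0,0],[72,-1,0,0,0,0,0],[72,-1,0,0,0,0,0],[72,-1,0,0,0,0,0]]]' >/dev/null
python3 -m handwheel '[[[72,-1,0,0,0,0,0],[72,-1,0,0,0,0,0],[72,-1,0,0,0,0,0],[72,-0.5,0,0,0,0,0],[72,0,0,0,0,0,0]]]'
python3 - <<'E'
from h import *
b=snap('top','t6')[1]; a=snap('scene','s6')[1]
c=lambda im,x,y,w,h:cv2.resize(im[y:y+h,x:x+w,::-1],None,fx=3,fy=3,interpolation=cv2.INTER_CUBIC)
cv2.imwrite('pics/c6.png',np.vstack([c(b,190,160,260,100),c(a,200,130,260,100)]))
E
```

```text
clock: 19.72
eef_pos: [0.5614, 0.1029, 0.324]
orientation: [[-0.06, 0.998, -0.0], [0.998, 0.06, -0.0], [-0.0, -0.0, -1.0]]
contact_force: [0.6, -0.5, -0.2]
grip_width: 0.072
finger_force: 0.0
clock: 20.97
eef_pos: [0.5786, -0.2001, 0.3863]
orientation: [[-0.055, 0.998, 0.001], [0.998, 0.055, -0.002], [-0.002, 0.001, -1.0]]
contact_force: [-0.5, -0.9, -0.6]
grip_width: 0.0722
finger_force: 0.0
```

View pics/c6.png

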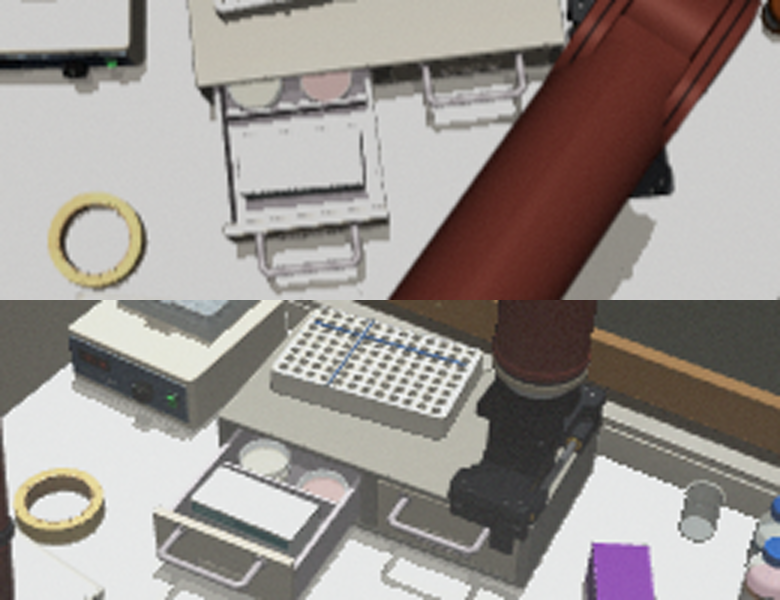

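The carton lies flat in the front bay, at about (300,155) in the top crop. Drawer b is open, drawer a is shut, and the tape and purple box haven't moved.

```bash
python3 -c "
from workcell import manip; print(manip.hand_in())"
```

```text
the job is handed in; nothing more can be done
None
```

The job is handed in at about 21 s: the open drawer was pushed home, the other pulled to its stop, and the carton lies flat and right way up in its front bay, with the tape and purple look-alike where they were.

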